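# Feed a sealed tin through the chute flap

### The arm

A 7-joint arm with a two-finger parallel gripper is mounted at the origin on the work surface. World frame = base frame: x ahead of the robot, y to its left, z up, the work surface at z = 0. Lengths are in m, angles in degrees, forces in N, time in s.
With the tool pointing down it reaches from about 0.425 to 0.875 m from the base axis. Payload 4.7 kg.
Tool frame: the origin (TCP) lies midway between the tips of the shut fingers; the grasp point (between the pads) lies 19 mm behind it (env.grip_depth is the distance from the TCP to the grasp point, in m); z points along the fingers, y is the line along which they close (so a half turn about z gives the same grasp; the last joint's range is limited). The gripper opens to 87 mm and grips with 3 to 60 N. Pads are 19 mm wide; open, the fingers measure 117 mm over their backs; the gripper's body (75 mm by 190 mm) begins 51 mm behind the grasp point.
Start: joints at [-64.796, 18.392, -4.016, 83.108, 1.295, 78.541, -3.26], TCP at [0.269, 0.592, 0.223] pointing down, gripper open.
Joint ranges: [-163.93, 163.93], [-17.29, 119.83], [-79.2, 71.16], [3.27, 140.29], [-89.18, 269.18], [5.43, 117.66], [-154.24, 154.24]. Speed limits (degrees/s): [147.25, 147.25, 180, 180, 180, 180, 180].

### API

Orientations are given as [roll, pitch, yaw] about the fixed x, y, z axes, in that order (R = Rz(yaw) Ry(pitch) Rx(roll)).
In Python, from cell import get_obs, optics, env, nets gives the robot as it stands.
- The arm moves only by the shell command python3 -m creep 'ROWS' [FORCE]. ROWS is JSON, a list of rows, each an object of numbers: "wx", "wy", "wz": the turn, a rotation vector about the tool's x, y, z in degrees; "tx", "ty", "tz": the shift along the tool's x, y, z in mm; "gripper": the opening, from -1 (shut) to 1 (fully open). A call has 1 to 5 rows; each row is the pose to reach, as a shift and turn from the pose commanded when the call began, along the tool's axes at that moment; what a row does not reach only later rows make up. A row lasts 1/12 s, in which the tool goes at most 41.7 mm and 7.16 degrees, less where a joint would pass 70% of its speed; a pose out of reach is approached as far as the arm can. A call with a gripper value outside its range is refused whole. The fingers move at their own pace and stop on an object; FORCE is the grip in N (left out, the last holds). Time passes only in rows, so rows that repeat a pose let the fingers close. It gives the time, the measured TCP pose, the force, the opening and the grip force at its end, in the units of the state.
- get_obs(): the state, without advancing time (a new reading comes with each control period).
- optics.read_camera(name): name is "scene" or "top" or "wrist"; returns (picture, depth): 480x640x3 uint8, red, green, blue; 480x640 float32, m along the optical axis (not along the pixel's ray), 0 where there is no reading.
- optics.camera_info(name): a dict with "fovy" (degrees; the focal length in pixels is half the picture's height over the tangent of half this angle, whatever the lens; pixels are square), "cx", "cy" (the principal point, pixels), "R" (3x3) and "t" (3): a world point X has camera coordinates R X + t; the wrist camera has in their place "tool_from_camera" (4x4, takes a point from camera to tool coordinates, whose origin is the TCP and whose axes are the flange's). Camera axes: x right, y down, z forward; pixel columns grow to the right and rows downward; lengths in m; the calibration is good to about 2 mm. A picture is of the moment at which its call begins: read the wrist's pose just before it. camera_info takes no time and is no camera call.
- env.sign_off(): hands the job in; it is judged then, once.
Trained networks look in the newest picture that a camera, given by its name, has taken for a name from the list of things; names that differ only in an ending like _2 or _b are one class to them, and where a whole thing is asked for, a point or a joint stands for the part that bears it (a point fixed in the world has none). Each returns a list of dicts, best first, with "confidence" (0 to 1); they miss things now and then, are a little off and sometimes report something else, mostly with a low value. They report only what shows in the picture. A call takes as long as a camera call.
- nets.look_for(query, camera): "point" ([x, y, z] in m, in world coordinates, good to about 4 mm: the middle of the surface that is visible of it).
- nets.place_of(query, camera): "point" ([x, y, z] in m, in world coordinates, good to about 4 mm: a listed point, or the origin of a listed thing).
The state is a dict: "time_s": time; "qpos": joint angles; "joint_velocities": joint speeds; "effort": joint torques, N m; "tool_pos": TCP position; "tool_rot": TCP orientation; "force": force on the tool from outside, world axes, zero at the start; "wrist_torque": the same for the moment, N m; "grip_width": finger opening in m; "grasp_force": force on a finger pad.
Only numpy, scipy, OpenCV 4.12 (cv2) and the standard library are available. Lean on these libraries where they do the work, as an engineer would, in place of code of your own. Each camera call takes 0.05 s, during which the arm holds its last target. There are 200 camera calls.

### The job

Push the gold tin along its lane on the feed hatch so that it swings the hanging blue flap open, passes right through and slides down the chute into the collecting tray; then draw back so that the flap falls fully shut. Only push with the fingers: the tin must not be lifted, the silver tin stays where it is in the other lane, and the glass jars around are left alone.

Things in the scene. Friction and masses are not known exactly. Their poses are not given: they have to be found in the camera images.
- hatch: Fixed metal feed hatch. Origin at table height under the middle of the flap line; x = direction of tin travel (roughly away from the robot), y to its left, z up. Level deck 60 mm above the table, x -210 to +55 mm. Two lanes centred at y = +60 and -60 mm, each 68 mm wide between white strips 10 mm above the deck (middle one 52 mm, outer ones 12 mm wide), which go on beyond the flaps as walls.
- deck_end (a point): Far edge of the deck (hatch x = 55 mm, y = 0, deck height). The deck's last 45 mm and the chute beyond are polished (friction 0.12); it drops at 22 degrees to a flat slippery tray (floor 4 mm above the table, hatch x 189 to 324 mm). A tin slides off by itself once its middle is well past this edge; its rear is then past the flap line, so the fingertips must follow 5 to 20 mm through the opening.
- flap_left (a joint): Blue flap with yellow lower edge over the left lane: a plate 64 mm wide, 22 mm tall, 3 mm thick, 4 to 26 mm above the deck when shut, hung on two side arms (82 mm clear between them, open above). 18 g. Radians: 0 hanging shut, grows to 2.0 when pushed in the travel direction; cannot swing the other way; falls shut by its weight. A tin passing under holds it at about 1 rad.
- flap_right (a joint): The same flap over the right lane (hatch y = -60 mm), same values.
- flap_left_hinge (a point): Middle of the left flap's hinge line (hatch x = 0, y = 60 mm), 46 mm above the deck. The arms hang on stub pins in thin posts (14 mm deep along x, 6 mm wide, 48 mm either side of the lane's middle, tops 112 mm above the table); no bar crosses the lane, so upright fingers can follow a tin through. Axes as the hatch's.
- flap_right_hinge (a point): The same for the right flap (hatch x = 0, y = -60 mm).
- gold_tin_mid (a point): Centre of the gold (yellow sides, brass lid) sealed fish tin, 105 mm long (its x axis, along the lane) by 60 mm wide by 24 mm high, about 160 g. It lies flat on the deck in one of the two lanes, centre 12 mm above the deck, before the flap. It may be in the left or in the right lane.
- silver_tin_mid (a point): Centre of the silver-grey tin of the same size, lying in the other lane; it must stay there.
- jar_a: Glass jar, 58 mm wide, 76 mm high, full, brass lid; stands on the table to the left of the hatch; origin at the centre of its foot. Leave alone.
- jar_b: Glass jar, 58 mm wide, 76 mm high, empty, open; stands on the table to the right of the hatch; origin at the centre of its foot. Leave alone.
- jar_c: Another such jar (empty) farther out on the left. Leave alone.
- jar_d: Another such jar (full) farther out on the right. Leave alone.

How it is judged:
By the outcome, as a careful person would: the job done as asked, in the order asked, and still so for the second after the job is handed in, with the robot touching nothing.
It also fails if it takes over 40 s, if anything falls off the work surface, if the arm or the gripper's body presses on something with over 40 N, if the wrist force passes 120 N, or if a joint passes its speed limit or range.

## Working session

There is one attempt and no reset: what is moved stays moved. The work goes in short steps, Python scripts to look and compute and a shell command to move; the robot and the scene stay as the last step left them, time stands still between calls to the robot, and variables do not carry over. Pictures are saved under pics/ and viewed, at most 10 in all, crops included, and the job is handed in when it is done.

```bash
mkdir -p pics; python3 - <<'E'
from cell import get_obs, optics, env, nets
import cv2
o=get_obs();print(o['time_s'],o['tool_pos'],o['tool_rot'],o['grip_width'])
for c in ["top","scene"]:
    p,d=optics.read_camera(c);cv2.imwrite(f"pics/{c}1.png",p[:,:,::-1])
    for q in ["gold_tin_mid","silver_tin_mid","deck_end","flap_left_hinge","flap_right_hinge","hatch","jar_a","jar_b"]:
        print(c,q,[([round(x,4) for x in r['point']],round(r['confidence'],2)) for r in nets.place_of(q,c)[:3]])
E
```

```text
0.0 [0.26827741 0.59144066 0.22145351] [-1.79889236e+02  7.06926025e-03  1.55608549e+02] 0.08681831265614516
top gold_tin_mid [([0.5214, 0.1371, 0.0709], 0.95)]
top silver_tin_mid [([0.5524, 0.02, 0.0705], 0.96)]
top deck_end [([0.6794, 0.1034, 0.0577], 0.69)]
top flap_left_hinge [([0.6132, 0.1499, 0.1027], 0.77)]
top flap_right_hinge [([0.6339, 0.0367, 0.1054], 0.62), ([0.6021, -0.1351, 0.0044], 0.21)]
top hatch [([0.623, 0.0936, 0.0016], 0.64)]
top jar_a [([0.4571, 0.4794, -0.0005], 0.9), ([0.5335, -0.4898, -0.0006], 0.85), ([0.6031, -0.1337, 0.0011], 0.77)]
top jar_b [([0.4571, 0.4794, -0.0005], 0.9), ([0.5335, -0.4898, -0.0006], 0.85), ([0.6031, -0.1337, 0.0011], 0.77)]
scene gold_tin_mid []
scene silver_tin_mid []
scene deck_end []
scene flap_left_hinge []
scene flap_right_hinge []
scene hatch []
scene jar_a []
scene jar_b []
```

View pics/top1.png

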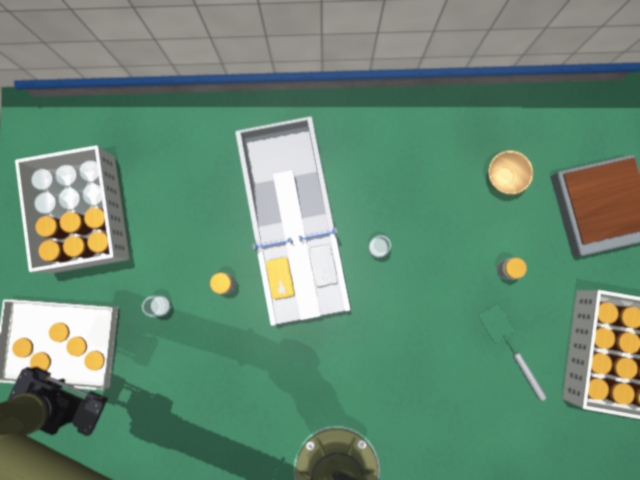

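View pics/scene1.png

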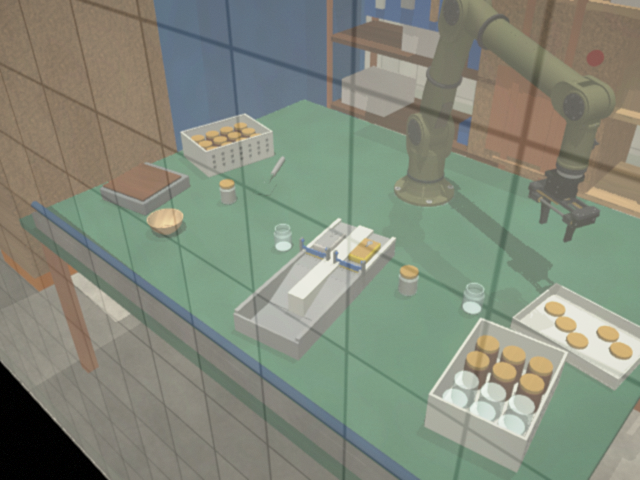

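Top: the gold tin (280,278) is in the left lane and the silver tin (323,265) in the right. The flap line runs near row 240, with a jar at (222,283) beside the hatch. The hatch yaw is about 10°. Next I'll refine with segmentation and work out the move.

```bash
cat > h.py <<'E'
from cell import get_obs, optics, env, nets
import numpy as np, cv2
from scipy.spatial.transform import Rotation as Ro
def pose():
    o=get_obs(); return o, Ro.from_euler('xyz',o['tool_rot'],degrees=True), np.array(o['tool_pos'])
def cloud(c):
    o,R,p=pose(); im,d=optics.read_camera(c); i=optics.camera_info(c)
    f=240/np.tan(np.radians(i['fovy']/2)); v,u=np.mgrid[:480,:640]
    X=np.stack([(u-i['cx'])/f*d,(v-i['cy'])/f*d,d],-1)
    if c=="wrist":
        T=np.array(i['tool_from_camera']); W=(X@T[:3,:3].T+T[:3,3])@R.as_matrix().T+p
    else: W=(X-np.array(i['t']))@np.array(i['R'])
    return im,d,W
def yellow(im,d,W):
    h=cv2.cvtColor(im,cv2.COLOR_RGB2HSV)
    m=(h[...,0]>15)&(h[...,0]<35)&(h[...,1]>110)&(d>0)&(W[...,2]>.075)&(W[...,2]<.095)
    return m
def go(target,yaw):
    o,R,p=pose(); G=Ro.from_euler('xyz',[180,0,yaw],degrees=True)
    print("t",o['time_s'],"pos",p.round(4),"rot",np.round(o['tool_rot'],2),"F",np.round(o['force'],1))
    print("shift mm",(R.inv().apply(np.array(target)-p)*1e3).round(1),"turn",np.degrees((R.inv()*G).as_rotvec()).round(1))
E
python3 - <<'E'
from h import *
im,d,W=cloud("top"); m=yellow(im,d,W); P=W[m]
c=np.median(P[:,:2],0);k=np.hypot(*(P[:,:2]-c).T)<.08;P=P[k]
print("gold",len(P),P.mean(0),cv2.minAreaRect((P[:,:2]*1000).astype(np.float32)))
# strips: white near z .07 within hatch
s=(abs(W[...,2]-.070)<.006)&(im.min(-1)>200)&(abs(W[...,0]-.6)<.25)&(abs(W[...,1]-.1)<.15)
n,l,st,ce=cv2.connectedComponentsWithStats(s.astype(np.uint8))
for i in np.argsort(-st[1:,4])[:3]+1:
    print(st[i,4],cv2.minAreaRect((W[l==i][:,:2]*1000).astype(np.float32)))
go([.446,.123,.2],-170)
E
```

```text
gold 210 [ 0.53345631 -0.48839542  0.07736324] ((533.7404174804688, -488.6065979003906), (50.581180572509766, 50.28936767578125), 88.62055969238281)
2699 ((614.2354736328125, 91.57550048828125), (399.1922302246094, 56.56692123413086), 9.491353034973145)
350 ((535.3573608398438, -20.41179656982422), (205.1443634033203, 16.929718017578125), 9.32168197631836)
348 ((732.2742919921875, 211.7259521484375), (238.4295196533203, 14.297917366027832), 9.738631248474121)
t 0.95 pos [0.2685 0.5919 0.2226] rot [180.     0.   155.61] F [-0.9  0.6  0.5]
shift mm [-355.3 -353.8   22.6] turn [  0.    0.  -34.4]
```

```bash
python3 -m creep '[{"tx":-29,"ty":-29,"gripper":-1},{"tx":-58,"ty":-58,"gripper":-1},{"tx":-87,"ty":-87,"gripper":-1},{"tx":-116,"ty":-116,"gripper":-1},{"tx":-145,"ty":-145,"gripper":-1}]' 20
python3 -m creep '[{"tx":-29,"ty":-29,"gripper":-1},{"tx":-58,"ty":-58,"gripper":-1},{"tx":-87,"ty":-87,"gripper":-1},{"tx":-116,"ty":-116,"gripper":-1},{"tx":-145,"ty":-145,"gripper":-1}]'
python3 -m creep '[{"tx":-29,"ty":-29,"wz":-7,"gripper":-1},{"tx":-58,"ty":-58,"wz":-14,"gripper":-1},{"tx":-65,"ty":-64,"wz":-21,"gripper":-1},{"tx":-65,"ty":-64,"wz":-28,"gripper":-1},{"tx":-65,"ty":-64,"wz":-34,"gripper":-1}]'
python3 - <<'E'
from h import *
go([.447,.1244,.2],-170.5)
E
```

```text
t 0.95 pos [0.2685 0.5919 0.2226] rot [180.     0.   155.61] F [-0.9  0.6  0.5]
shift mm [-355.7 -352.1   22.6] turn [  0.    0.  -33.9]validation failed for argument at $[0]...
validation failed for argument at $[0]...
validation failed for argument at $[0]...
```

```bash
python3 -m creep '[{"wx":0,"wy":0,"wz":0,"tx":-29,"ty":-29,"tz":0,"gripper":-1},{"wx":0,"wy":0,"wz":0,"tx":-58,"ty":-58,"tz":0,"gripper":-1},{"wx":0,"wy":0,"wz":0,"tx":-87,"ty":-87,"tz":0,"gripper":-1},{"wx":0,"wy":0,"wz":0,"tx":-116,"ty":-116,"tz":0,"gripper":-1},{"wx":0,"wy":0,"wz":0,"tx":-145,"ty":-145,"tz":0,"gripper":-1}]' 20
```

```text
time_s: 1.37
tool_pos: [0.3411, 0.3982, 0.2227]
tool_rot: [180.0, 0.0, 155.6]
force: [0.8, 0.5, 0.5]
grip_width: 0.0619
grasp_force: 0.0
```

```bash
python3 -m creep '[{"wx":0,"wy":0,"wz":0,"tx":-29,"ty":-29,"tz":0,"gripper":-1},{"wx":0,"wy":0,"wz":0,"tx":-58,"ty":-58,"tz":0,"gripper":-1},{"wx":0,"wy":0,"wz":0,"tx":-87,"ty":-87,"tz":0,"gripper":-1},{"wx":0,"wy":0,"wz":0,"tx":-116,"ty":-116,"tz":0,"gripper":-1},{"wx":0,"wy":0,"wz":0,"tx":-145,"ty":-145,"tz":0,"gripper":-1}]'
python3 -m creep '[{"wx":0,"wy":0,"wz":-7,"tx":-29,"ty":-29,"tz":0,"gripper":-1},{"wx":0,"wy":0,"wz":-14,"tx":-58,"ty":-58,"tz":0,"gripper":-1},{"wx":0,"wy":0,"wz":-21,"tx":-65,"ty":-63,"tz":0,"gripper":-1},{"wx":0,"wy":0,"wz":-28,"tx":-65,"ty":-63,"tz":0,"gripper":-1},{"wx":0,"wy":0,"wz":-34,"tx":-65,"ty":-63,"tz":0,"gripper":-1}]'
python3 - <<'E'
from h import *
im,d,W=cloud("wrist"); cv2.imwrite("pics/w1.png",im[:,:,::-1])
go([.447,.1244,.2],-170.5)
E
```

```text
time_s: 1.78
tool_pos: [0.4132, 0.2062, 0.223]
tool_rot: [179.9, 0.0, 155.6]
force: [1.0, 1.1, 0.3]
grip_width: 0.0284
grasp_force: 0.0
time_s: 2.2
tool_pos: [0.4466, 0.1222, 0.2229]
tool_rot: [180.0, 0.0, -170.3]
force: [-0.5, 1.1, -0.5]
grip_width: 0.0016
grasp_force: 0.0
t 2.25 pos [0.4463 0.1229 0.2228] rot [ 1.7997e+02  3.0000e-02 -1.6984e+02] F [-0.3  0.8 -0.1]
shift mm [-0.9  1.3 22.8] turn [0.  0.  0.7]
```

View pics/w1.png

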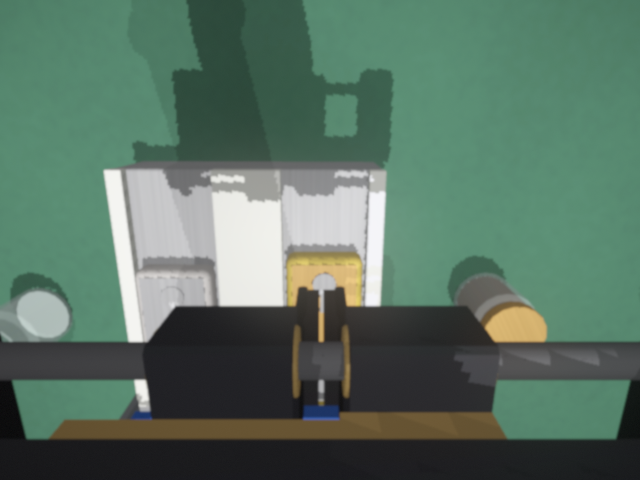

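The wrist view shows the gold tin's rear edge at row 255, cols 288–360, between the strips at cols 282 and 370. The jar at (515,325) is outside the hatch. I'll measure these in hatch coordinates.

```bash
python3 - <<'E'
from h import *
im,d,W=cloud("wrist")
o=np.array([.6246,.0933,0]);a=np.radians(9.5);u=np.array([np.cos(a),np.sin(a),0]);v=np.array([-np.sin(a),np.cos(a),0])
def H(q): return np.round(1e3*np.array([(q-o)@u,(q-o)@v,q[2]]),1)
for n,(r,c) in dict(tinL=(262,356),tinR=(262,292),tinmid=(258,320),deckL=(225,362),deckR=(225,286),strip_in=(225,276),strip_out=(225,374),deckstart=(176,330)).items(): print(n,H(W[r,c]))
print("row225 lane y/z"); 
for c in list(range(274,292,2))+list(range(358,382,3)): print(c,H(W[225,c]))
for r in range(244,262,2): print(r,H(W[r,320]))
print("tcp",H(pose()[2]))
E
```

```text
tinL [-144.6   85.5   82.1]
tinR [-144.1   36.2   82.2]
tinmid [-146.7   57.7   79.7]
deckL [-168.4   91.2   60.1]
deckR [-251.4   57.3  384.9]
strip_in [-170.1   23.    69.3]
strip_out [-170.9   99.6   69.3]
deckstart [-207.3   64.8   59.2]
row225 lane y/z
274 [-170.3   21.6   70.3]
276 [-170.1   23.    69.3]
278 [-170.4   24.7   70.7]
280 [-169.1   25.8   65.3]
282 [-167.8   26.9   60.5]
284 [-167.6   28.4   59.5]
286 [-251.4   57.3  384.9]
288 [-168.5   31.9   62.8]
290 [-167.7   33.3   59.5]
358 [-168.8   87.9   61.5]
361 [-168.6   90.4   60.7]
364 [-168.5   92.8   60.3]
367 [-171.5   93.8   72.1]
370 [-171.2   96.4   70.5]
373 [-171.    98.8   70. ]
376 [-171.1  101.1   70. ]
379 [-171.1  103.5   69.9]
244 [-152.1   57.6   60.2]
246 [-150.5   57.6   60.4]
248 [-148.9   57.6   60.9]
250 [-147.2   57.7   61. ]
252 [-147.2   57.7   66.1]
254 [-147.2   57.7   71.2]
256 [-147.3   57.7   76.6]
258 [-146.7   57.7   79.7]
260 [-145.6   57.7   81.1]
tcp [-171.    59.3  222.8]
```

Everything agrees with the given sizes: lane centre y≈59.6, deck at 60 mm, tin rear at x=-147, TCP at x=-171. Descending to z≈71 mm.

```bash
python3 -m creep '[{"wx":0,"wy":0,"wz":0.5,"tx":0,"ty":0,"tz":38,"gripper":-1},{"wx":0,"wy":0,"wz":0.5,"tx":0,"ty":0,"tz":76,"gripper":-1},{"wx":0,"wy":0,"wz":0.5,"tx":0,"ty":0,"tz":114,"gripper":-1},{"wx":0,"wy":0,"wz":0.5,"tx":0,"ty":0,"tz":138,"gripper":-1},{"wx":0,"wy":0,"wz":0.5,"tx":0,"ty":0,"tz":151,"gripper":-1}]'
python3 - <<'E'
from h import *
go([.447,.1244,.071],-170.5)
E
```

```text
time_s: 2.72
tool_pos: [0.4435, 0.1233, 0.0682]
tool_rot: [-179.9, -0.3, -171.1]
force: [-0.9, 0.5, -0.2]
grip_width: 0.0009
grasp_force: 0.0
t 2.7167 pos [0.4435 0.1233 0.0682] rot [-179.92   -0.29 -171.09] F [-0.9  0.5 -0.2]
shift mm [-3.7  0.5 -2.8] turn [-0.1 -0.3 -0.6]
```

```bash
python3 -m creep '[{"wx":0,"wy":0,"wz":0,"tx":-3,"ty":0,"tz":-2,"gripper":-1},{"wx":0,"wy":0,"wz":0,"tx":-8,"ty":0,"tz":-2,"gripper":-1},{"wx":0,"wy":0,"wz":0,"tx":-14,"ty":0,"tz":-2,"gripper":-1},{"wx":0,"wy":0,"wz":0,"tx":-20,"ty":0,"tz":-2,"gripper":-1},{"wx":0,"wy":0,"wz":0,"tx":-26,"ty":0,"tz":-2,"gripper":-1}]'
python3 - <<'E'
from h import *
a=np.radians(9.5);s=.008
go([.6246+s*np.cos(a)-.06*np.sin(a),.0933+s*np.sin(a)+.06*np.cos(a),.072],-170.5)
E
```

```text
time_s: 3.13
tool_pos: [0.4731, 0.1285, 0.0749]
tool_rot: [180.0, 0.1, -170.9]
force: [-1.9, -0.6, 0.1]
grip_width: 0.0002
grasp_force: 0.9
t 3.1333 pos [0.4731 0.1285 0.0749] rot [ 1.7996e+02  9.0000e-02 -1.7092e+02] F [-1.9 -0.6  0.1]
shift mm [-151.6    1.3    3.1] turn [ 0.   0.1 -0.4]
```

```bash
python3 -m creep '[{"wx":0,"wy":0,"wz":0,"tx":-6,"ty":0,"tz":1,"gripper":-1},{"wx":0,"wy":0,"wz":0,"tx":-12,"ty":0,"tz":2,"gripper":-1},{"wx":0,"wy":0,"wz":0,"tx":-18,"ty":0,"tz":2,"gripper":-1},{"wx":0,"wy":0,"wz":0,"tx":-24,"ty":0,"tz":2,"gripper":-1},{"wx":0,"wy":0,"wz":0,"tx":-30,"ty":0,"tz":2,"gripper":-1}]'
python3 -m creep '[{"wx":0,"wy":0,"wz":0,"tx":-6,"ty":0,"tz":0,"gripper":-1},{"wx":0,"wy":0,"wz":0,"tx":-12,"ty":0,"tz":0,"gripper":-1},{"wx":0,"wy":0,"wz":0,"tx":-18,"ty":0,"tz":0,"gripper":-1},{"wx":0,"wy":0,"wz":0,"tx":-24,"ty":0,"tz":0,"gripper":-1},{"wx":0,"wy":0,"wz":0,"tx":-30,"ty":0,"tz":0,"gripper":-1}]'
python3 - <<'E'
from h import *
a=np.radians(9.5);s=.008
im,d,W=cloud("scene"); cv2.imwrite("pics/s2.png",cv2.resize(im[200:360,220:440],None,fx=3,fy=3)[:,:,::-1])
go([.6246+s*np.cos(a)-.06*np.sin(a),.0933+s*np.sin(a)+.06*np.cos(a),.072],-170.5)
E
```

```text
time_s: 3.55
tool_pos: [0.5018, 0.1328, 0.0716]
tool_rot: [-180.0, -0.0, -170.9]
force: [-1.3, -0.8, 2.4]
grip_width: 0.0006
grasp_force: 1.0
time_s: 3.97
tool_pos: [0.5316, 0.1376, 0.0716]
tool_rot: [180.0, 0.0, -170.9]
force: [-1.5, 0.3, 0.9]
grip_width: 0.001
grasp_force: 0.9
t 4.0167 pos [0.533  0.1378 0.0717] rot [-1.7999e+02  1.3000e-01 -1.7089e+02] F [ 1.4 -0.2  0.8]
shift mm [-91.    1.6  -0.1] turn [-0.   0.1 -0.4]
```

View pics/s2.png

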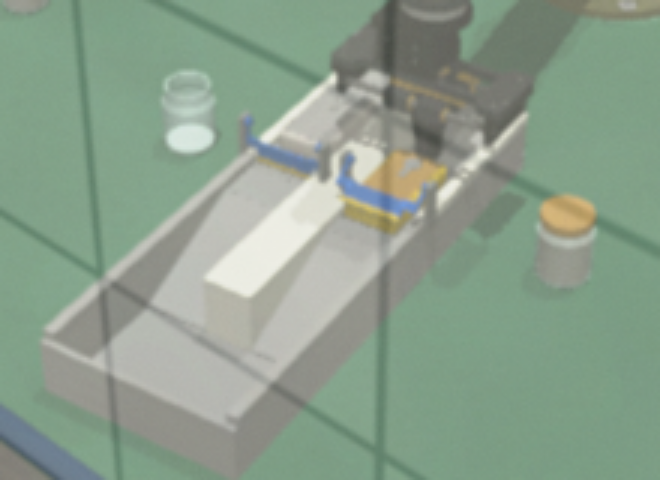

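The enlarged scene view shows the gold tin (395,190) already under the left flap (380,195), which it is lifting. The silver tin is still behind its own flap. Carrying on.

```bash
python3 -m creep '[{"wx":0,"wy":0,"wz":0,"tx":-6,"ty":0.3,"tz":0,"gripper":-1},{"wx":0,"wy":0,"wz":0,"tx":-12,"ty":0.6,"tz":0,"gripper":-1},{"wx":0,"wy":0,"wz":0,"tx":-18,"ty":1,"tz":0,"gripper":-1},{"wx":0,"wy":0,"wz":0,"tx":-24,"ty":1,"tz":0,"gripper":-1},{"wx":0,"wy":0,"wz":0,"tx":-30,"ty":1,"tz":0,"gripper":-1}]'
python3 -m creep '[{"wx":0,"wy":0,"wz":0,"tx":-6,"ty":0,"tz":0,"gripper":-1},{"wx":0,"wy":0,"wz":0,"tx":-12,"ty":0,"tz":0,"gripper":-1},{"wx":0,"wy":0,"wz":0,"tx":-18,"ty":0,"tz":0,"gripper":-1},{"wx":0,"wy":0,"wz":0,"tx":-24,"ty":0,"tz":0,"gripper":-1},{"wx":0,"wy":0,"wz":0,"tx":-30,"ty":0,"tz":0,"gripper":-1}]'
python3 -m creep '[{"wx":0,"wy":0,"wz":0,"tx":-6,"ty":0,"tz":0,"gripper":-1},{"wx":0,"wy":0,"wz":0,"tx":-12,"ty":0,"tz":0,"gripper":-1},{"wx":0,"wy":0,"wz":0,"tx":-18,"ty":0,"tz":0,"gripper":-1},{"wx":0,"wy":0,"wz":0,"tx":-24,"ty":0,"tz":0,"gripper":-1},{"wx":0,"wy":0,"wz":0,"tx":-29,"ty":0,"tz":0,"gripper":-1}]'
python3 - <<'E'
from h import *
a=np.radians(9.5);s=.008
im,d,W=cloud("scene"); cv2.imwrite("pics/s3.png",cv2.resize(im[200:360,220:440],None,fx=3,fy=3)[:,:,::-1])
go([.6246+s*np.cos(a)-.06*np.sin(a),.0933+s*np.sin(a)+.06*np.cos(a),.072],-170.5)
E
```

```text
time_s: 4.43
tool_pos: [0.5611, 0.1434, 0.0715]
tool_rot: [180.0, 0.0, -170.9]
force: [-0.9, -0.9, -0.3]
grip_width: 0.0003
grasp_force: 0.3
time_s: 4.85
tool_pos: [0.5907, 0.1481, 0.0716]
tool_rot: [180.0, 0.0, -170.9]
force: [-0.4, -0.9, 0.3]
grip_width: 0.0002
grasp_force: 0.2
time_s: 5.27
tool_pos: [0.6195, 0.1527, 0.0717]
tool_rot: [180.0, 0.0, -170.9]
force: [-0.6, -0.3, 0.4]
grip_width: 0.0005
grasp_force: 0.1
t 5.3167 pos [0.6203 0.1528 0.0717] rot [-1.7999e+02  1.0000e-01 -1.7089e+02] F [0.9 0.3 0.2]
shift mm [-2.4  0.6 -0.3] turn [-0.   0.1 -0.4]
```

View pics/s3.png

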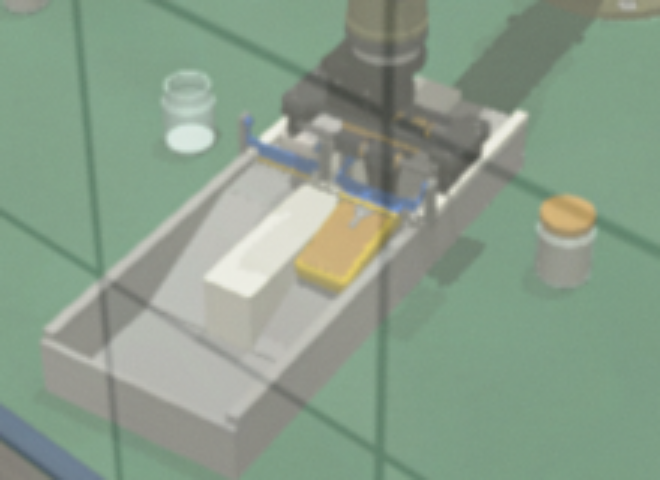

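The tin (345,245) is past the flap and either tipping or sliding at the deck end. I'll advance a few mm and watch it.

```bash
python3 -m creep '[{"wx":0,"wy":0,"wz":0,"tx":-3,"ty":0,"tz":0,"gripper":-1},{"wx":0,"wy":0,"wz":0,"tx":-6,"ty":0,"tz":0,"gripper":-1},{"wx":0,"wy":0,"wz":0,"tx":-6,"ty":0,"tz":0,"gripper":-1},{"wx":0,"wy":0,"wz":0,"tx":-6,"ty":0,"tz":0,"gripper":-1},{"wx":0,"wy":0,"wz":0,"tx":-6,"ty":0,"tz":0,"gripper":-1}]'
python3 - <<'E'
from h import *
im,d,W=cloud("scene"); cv2.imwrite("pics/s4.png",cv2.resize(im[200:360,220:440],None,fx=3,fy=3)[:,:,::-1])
E
```

```text
time_s: 5.73
tool_pos: [0.6212, 0.1529, 0.0706]
tool_rot: [-180.0, -0.4, -170.9]
force: [-8.0, -0.9, 3.1]
grip_width: 0.0005
grasp_force: 4.0
```

View pics/s4.png

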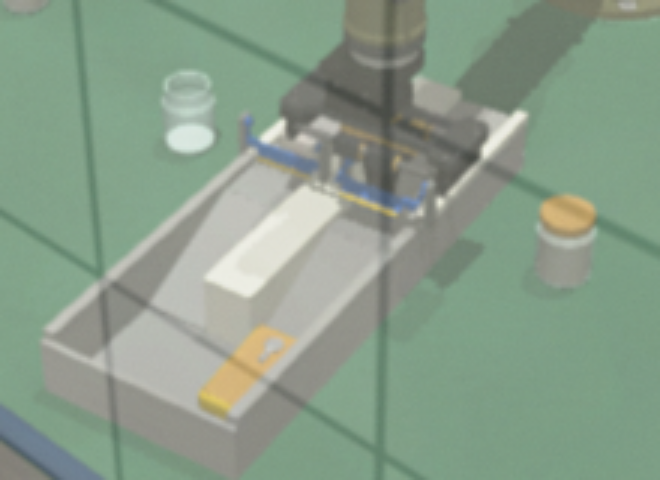

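The tin lies in the tray (250,370). There is a light 8 N contact at the fingers, so I'm drawing straight back.

```bash
python3 -m creep '[{"wx":0,"wy":0,"wz":0,"tx":8,"ty":0,"tz":0,"gripper":-1},{"wx":0,"wy":0,"wz":0,"tx":18,"ty":0,"tz":0,"gripper":-1},{"wx":0,"wy":0,"wz":0,"tx":30,"ty":0,"tz":0,"gripper":-1},{"wx":0,"wy":0,"wz":0,"tx":45,"ty":0,"tz":0,"gripper":-1},{"wx":0,"wy":0,"wz":0,"tx":65,"ty":0,"tz":0,"gripper":-1}]'
python3 -m creep '[{"wx":0,"wy":0,"wz":0,"tx":25,"ty":0,"tz":0,"gripper":-1},{"wx":0,"wy":0,"wz":0,"tx":50,"ty":0,"tz":0,"gripper":-1},{"wx":0,"wy":0,"wz":0,"tx":60,"ty":0,"tz":-20,"gripper":-1},{"wx":0,"wy":0,"wz":0,"tx":70,"ty":0,"tz":-60,"gripper":-1},{"wx":0,"wy":0,"wz":0,"tx":80,"ty":0,"tz":-100,"gripper":-1}]'
python3 -m creep '[{"wx":0,"wy":0,"wz":0,"tx":15,"ty":0,"tz":-20,"gripper":-1},{"wx":0,"wy":0,"wz":0,"tx":15,"ty":0,"tz":-30,"gripper":-1},{"wx":0,"wy":0,"wz":0,"tx":15,"ty":0,"tz":-30,"gripper":-1},{"wx":0,"wy":0,"wz":0,"tx":15,"ty":0,"tz":-30,"gripper":-1},{"wx":0,"wy":0,"wz":0,"tx":15,"ty":0,"tz":-30,"gripper":-1}]'
python3 - <<'E'
from h import *
im,d,W=cloud("scene"); cv2.imwrite("pics/s5.png",cv2.resize(im[200:360,220:440],None,fx=3,fy=3)[:,:,::-1])
im,d,W=cloud("top"); cv2.imwrite("pics/t5.png",cv2.resize(im[100:340,130:430],None,fx=2.5,fy=2.5)[:,:,::-1])
for q in ["gold_tin_mid","silver_tin_mid","jar_a"]: print(q,[(np.round(r['point'],3),round(r['confidence'],2)) for r in nets.place_of(q,"top")])
E
```

```text
time_s: 6.2
tool_pos: [0.5608, 0.1432, 0.0718]
tool_rot: [-180.0, 0.1, -170.9]
force: [-0.4, -0.2, 0.7]
grip_width: 0.0004
grasp_force: 0.0
time_s: 6.62
tool_pos: [0.4795, 0.1299, 0.1716]
tool_rot: [-180.0, -0.1, -170.9]
force: [1.3, 1.2, 0.9]
grip_width: 0.0004
grasp_force: 0.0
time_s: 7.03
tool_pos: [0.4662, 0.1279, 0.1998]
tool_rot: [-180.0, -0.1, -170.9]
force: [0.8, -0.7, -0.5]
grip_width: 0.0001
grasp_force: 0.0
gold_tin_mid [(array([0.883, 0.195, 0.013]), 0.75), (array([ 0.508,  0.295, -0.002]), 0.51)]
silver_tin_mid [(array([0.553, 0.019, 0.071]), 0.8)]
jar_a [(array([0.513, 0.294, 0.001]), 0.72), (array([ 0.534, -0.491, -0.   ]), 0.71), (array([ 0.604, -0.137,  0.002]), 0.65), (array([0.456, 0.481, 0.   ]), 0.62)]
```

View pics/s5.png

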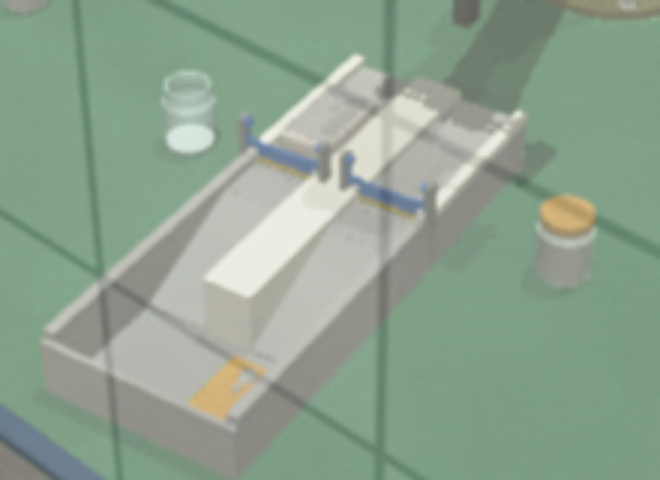

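View pics/t5.png

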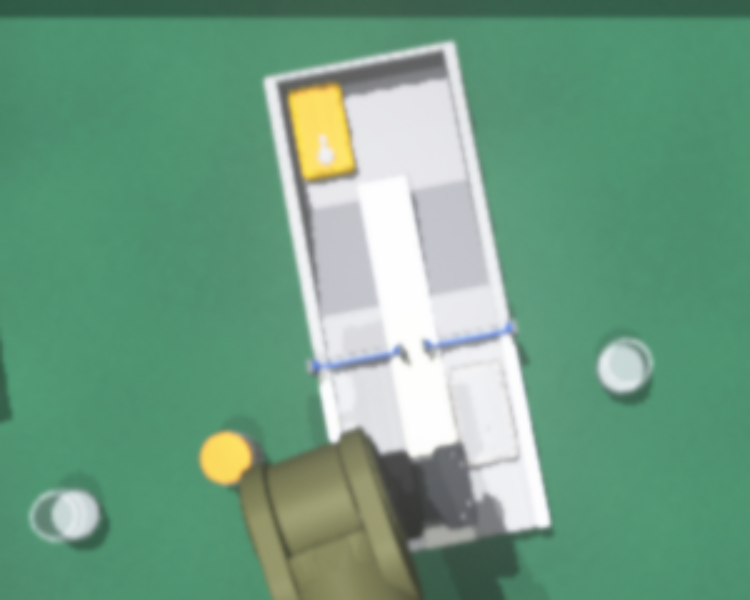

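The gold tin lies flat in the tray (320,130 in the top view). Both flaps hang shut, and the silver tin and jars have not moved. Handing in.

```bash
python3 -c "
from cell import env
print(env.sign_off())"
```

```text
the job is handed in; nothing more can be done
None
```

The gold tin went through the left flap and down the chute into the collecting tray; the flap fell shut, the silver tin and the jars beside the hatch did not move, and the job was handed in at about 7 s on the robot's clock.

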